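# Put the washed arbor spacers back through the carousel's loading chute

## Task

The three washed spacer rings standing in the wooden drying rack belong in the carousel compartment that already holds a ring of their own size. Turn the carousel (it has a hand wheel on top) until that compartment is squarely under the spout of the chute; then thread the rod through all three rings, lift them out of the rack together as a stack, carry them to the top of the chute and tip them off the rod so that they slide down into the compartment. Finish with the rod lying flat on the bench, clear of the carousel, and leave the stock in its compartments and the things standing about where they are.

Things in the scene. Friction and masses are not known exactly. Their poses are not given: they have to be found in the camera images.
- carousel (a joint): Turntable bin, 283 mm across, on an upright spindle: angle in rad, 0 at the start, growing anticlockwise seen from above; turns more than half a turn either way with light friction (about 3 N at a wheel grip) and stays where it is left. Four quarter compartments; floor from radius 27 to 137 mm; walls 3 to 5 mm thick, rim 67 mm and dividers 62 mm above the bench.
- hub (a point): On the spindle axis at compartment floor level, 20 mm above the bench; turns with the carousel. The four dividers lie along its +x, +y, -x and -y axes, z is up. At the start: between +x and +y one ring like those in the rack; between +y and -x a larger ring; between -x and -y a steel plug wedge; between -y and +x a wooden wedge.
- wheel_grip (a point): One of four equal upright black grips, 14 mm round, 93 to 137 mm above the bench, on the hand wheel on top of the carousel; this point is on its axis, 119 mm high, 45 mm from the spindle in hub's +x direction; the others are 90, 180 and 270 degrees on. The wheel's arms below them end 93 mm above the bench. A grip can be pinched from above and led round, away from the chute's spout.
- spacer_bin (a point): Middle of the floor of the compartment that already holds one ring of the size of those in the rack; 95 mm from the spindle, 45 degrees between hub's +x and +y. Turns with the carousel.
- chute_outlet (a point): Middle of the open underside of the chute's spout, 95 mm from the spindle, 76 mm above the bench, fixed; the opening is 60 mm radially by 81 mm. The right compartment is squarely under it when spacer_bin is vertically below this point, within 25 mm. The spout's plates reach 136 mm above the bench, the nearest 63 mm from the spindle.
- chute_mouth (a point): Middle of the open top of the chute, 205 mm from the spindle, 185 mm above the bench (43 mm above the sloping floor), fixed. Seen from above, parts slide from here towards chute_outlet and the spindle. For the chute's shape see stand.
- rack_centre (a point): Drying rack, a slotted wooden cradle 104 x 78 mm, 46 mm high, fixed to the bench. This point is the centre of the bores at the middle ring, 46 mm above the bench; its x axis runs along the bores. Both ends are open for the rod: within 14 mm of the bores' centre line there is nothing but the rings.
- spacer0_centre (a point): Aluminium arbor spacer ring, 50 mm outside, bore 24 mm, 10 mm thick, 40 g, on edge in the rack; its centre, ring axis = its x axis. spacer0, 1 and 2 stand 20 mm apart along the rack's x axis, spacer0 at the -x end. Smooth: they stay on the rod while it is level or its tip is raised, and slide off when it slopes down 25 degrees or more.
- spacer1_centre (a point): The middle ring of the three in the rack, same as spacer0; its centre.
- spacer2_centre (a point): The ring at the +x end of the rack, same as spacer0; its centre.
- spacer0: The same ring as spacer0_centre (origin at its centre).
- spacer1: The same ring as spacer1_centre (origin at its centre).
- spacer2: The same ring as spacer2_centre (origin at its centre).
- rod_grip (a point): Pick-up rod, 232 mm long, 160 g, lying on the bench: flat-sided wooden handle 100 mm long, 24 wide, 28 high, then a 21 mm ferrule, then a polished rod 10 mm in diameter, 123 mm long. This point is on its axis in the handle, 14 mm above the bench, 44 mm behind the ferrule's front, 167 mm behind the tip; the handle reaches 35 mm forward, 65 mm back. x points to the tip, z up.
- rod_tip (a point): The tip of the rod, 167 mm from rod_grip; same axes. x points out of the tip.
- rod: The same rod; origin under the axis 40 mm in front of rod_grip, on the handle's underside.
- stock_spacer_centre (a point): The one ring (50 mm, like those in the rack) that already lies in its compartment; its centre.
- stock_collar_centre (a point): The larger ring, 78 mm outside, 50 mm bore, 16 mm thick, lying in another compartment; its centre.
- stock_plug: Steel plug wedge, 36 x 90 x 20 mm, lying in its compartment; origin in the middle of its underside.
- stock_wedge: Wooden wedge, 28 x 89 x 22 mm, lying in its compartment; origin in the middle of its underside.
- oil_can: Bystander: drip oil can, 62 mm diameter, 165 mm high with its thin spout, standing; origin under its middle.
- tape: Bystander: tape measure, 38 x 84 x 71 mm, standing; origin under its middle.
- stone_chip: Bystander: grey stone offcut, 40 x 52 x 26 mm; origin under its middle.
- stand: Fixed base with post and sheet-metal chute; origin on the spindle at bench level, -y points to the chute. Slippery trough, 81 mm wide inside, sloping 38 degrees down to the spindle: floor 82 mm high at 128 mm from the spindle, 173 mm at 245 mm. Walls 40 mm high square to the floor; flared wings on the upper half reach 68 mm off the floor, 115 mm apart; 9 mm lip at the top end.

How it is judged:
By the outcome, as a careful person would: the job done as asked, in the order asked, and still so for the second after the job is handed in, with the robot touching nothing.
It also fails if it takes over 72 s, if anything falls off the work surface, if the arm or the gripper's body presses on something with over 40 N, if the wrist force passes 120 N, or if a joint passes its speed limit or range.

## Robot

A 7-joint arm with a two-finger parallel gripper is mounted at the origin on a cart in front of the work surface, level with it; the furniture and walls round the work are solid. World frame = base frame: x ahead of the robot, y to its left, z up, the work surface at z = 0. Lengths are in m, angles in rad, forces in N, time in s.
With the tool pointing down it reaches from about 0.35 to 0.9 m from the base axis. Payload 8.1 kg.
Tool frame: the origin (TCP) lies between the finger pads; the fingertips stand finger_overhang ahead of it and the grasp point (between the pads) lies 2 mm behind it (finger_overhang is the distance from the TCP to the fingertips, in m); z points along the fingers, y is the line along which they close (so a half turn about z gives the same grasp; the last joint's range is limited). The gripper opens to 92 mm and grips with 3 to 60 N. Pads are 19 mm wide; open, the fingers measure 130 mm over their backs; the gripper's body (75 mm by 190 mm) begins 47 mm behind the grasp point.
Start: joints at [1.168, 0.434, 0.025, 1.573, -0.012, 1.134, -0.075], TCP at [0.185, -0.597, 0.244] pointing down, gripper open.
Joint ranges: [-2.62, 2.62], [-0.44, 2.09], [-1.27, 1.32], [0.08, 2.57], [-1.32, 4.46], [0.12, 2], [-2.74, 2.74]. Speed limits (rad/s): [2.22, 2.22, 3.01, 3.01, 3.14, 3.14, 3.14].

## Interface

Orientations are given as a unit quaternion [w, x, y, z].
In Python, from bench import * gives the robot as it stands.
- The arm moves only by the shell command python3 -m creep 'ROWS'. ROWS is JSON, a list that holds one entry, the list of rows, each a list of 7 numbers: the finger opening in mm, from 0 to 91.8, then the shift along the world's x, y, z in mm, then the turn, a rotation vector about the world's x, y, z in rad. A call has 1 to 12 rows; each row is the pose to reach, as a shift and turn from the pose commanded when the call began; what a row does not reach only later rows make up. A row lasts 1/10 s, in which the tool goes at most 50 mm and 8.59 degrees, less where a joint would pass 70% of its speed; a pose out of reach is approached as far as the arm can. A call with a gripper value outside its range is refused whole. The fingers move at their own pace and stop on an object; the grip force is fixed at half the most. Time passes only in rows, so rows that repeat a pose let the fingers close. It gives the time, the measured TCP pose, the force, the opening and the grip force at its end, in the units of the state.
- read_state(): the state, without advancing time (a new reading comes with each control period).
- camera(name): name is "scene" or "top" or "wrist"; returns a dict with "img" (400x640x3 uint8, red, green, blue), "camera_matrix" (3x3 intrinsics, pixels), "dist_coeffs" ([k1, k2, p1, p2, k3] as OpenCV has them; the pictures are not rectified), "R" (3x3) and "t" (3): a world point X has camera coordinates R X + t; the wrist camera has in their place "hand_eye" (4x4, takes a point from camera to tool coordinates, whose origin is the TCP and whose axes are the flange's). Camera axes: x right, y down, z forward; pixel columns grow to the right and rows downward; lengths in m; the calibration is good to about 2 mm. A picture is of the moment at which its call begins: read the wrist's pose just before it. There is no depth.
- sign_off(): hands the job in; it is judged then, once.
The state is a dict: "clock": time; "qpos": joint angles; "joint_velocities": joint speeds; "joint_efforts": joint torques, N m; "position": TCP position; "orientation": TCP orientation; "force": force on the tool from outside, world axes, zero at the start; "wrist_torque": the same for the moment, N m; "grip_width": finger opening in m; "grasp_force": force on a finger pad.
Only numpy, scipy, OpenCV 4.12 (cv2) and the standard library are available. Lean on these libraries where they do the work, as an engineer would, in place of code of your own. Each camera call takes 0.05 s, during which the arm holds its last target. There are 200 camera calls.

## Working session

There is one attempt and no reset: what is moved stays moved. The work goes in short steps, Python scripts to look and compute and a shell command to move; the robot and the scene stay as the last step left them, time stands still between calls to the robot, and variables do not carry over. Pictures are saved under pics/ and viewed, at most 10 in all, crops included, and the job is handed in when it is done.

```bash
ls; mkdir -p pics
python3 - <<'E'
from bench import *
import cv2,numpy as np
s=read_state();print(s)
for n in ["scene","top"]:
    c=camera(n);cv2.imwrite(f"pics/{n}0.png",c["img"][:,:,::-1])
    print(n,c["camera_matrix"],c["dist_coeffs"],c["R"],c["t"])
c=camera("wrist");print(c["hand_eye"],c["camera_matrix"])
E
```

```text
pics
{'clock': 0.0, 'qpos': array([ 1.16837738,  0.43525939,  0.02498805,  1.57411786, -0.01162087,
        1.13400197, -0.07509584]), 'joint_velocities': array([ 0.00022647,  0.00030433,  0.00083453,  0.00091882, -0.00175096,
       -0.00067449, -0.00067487]), 'joint_efforts': array([-4.66689471e-04, -6.67850733e+01,  9.84493196e-01, -3.14465082e+01,
       -6.07042154e-02,  4.26853937e-02,  8.03416060e-05]), 'position': array([ 0.1843888 , -0.59665863,  0.24291448]), 'orientation': array([-7.98407738e-04,  9.88790868e-01,  1.49304878e-01, -1.89632143e-04]), 'force': array([-0.07787546,  0.33339252, -0.08432162]), 'wrist_torque': array([0.0016575 , 0.00833726, 0.00591938]), 'grasp_force': 0.0, 'grip_width': 0.09175829035436935}
scene [[421.73517467   0.         321.12695824]
 [  0.         421.73517467 195.48394901]
 [  0.           0.           1.        ]] [-0.0722421  0.         0.         0.         0.       ] [[-0.90863717 -0.41699121 -0.02228967]
 [-0.21888196  0.52104911 -0.82498395]
 [ 0.35562506 -0.74473227 -0.56471644]] [0.5531208  0.18477892 1.19685461]
top [[398.47042317   0.         321.18402375]
 [  0.         398.47042317 195.26391304]
 [  0.           0.           1.        ]] [-0.02910314  0.          0.          0.          0.        ] [[ 0.02343917 -0.99972448 -0.00125598]
 [-0.98951903 -0.0230208  -0.14255573]
 [ 0.14248754  0.00458421 -0.98978598]] [0.0378961  0.61044054 1.13709816]
[[-1.57202270e-04 -9.63306827e-01 -2.68402557e-01  7.17660981e-02]
 [ 9.99999743e-01 -3.39250952e-04  6.31888647e-04 -8.33500457e-04]
 [-6.99758470e-04 -2.68402389e-01  9.63306632e-01 -1.41288472e-01]
 [ 0.00000000e+00  0.00000000e+00  0.00000000e+00  1.00000000e+00]] [[333.04330391   0.         318.76404017]
 [  0.         333.04330391 202.66530998]
 [  0.           0.           1.        ]]
```

View pics/scene0.png

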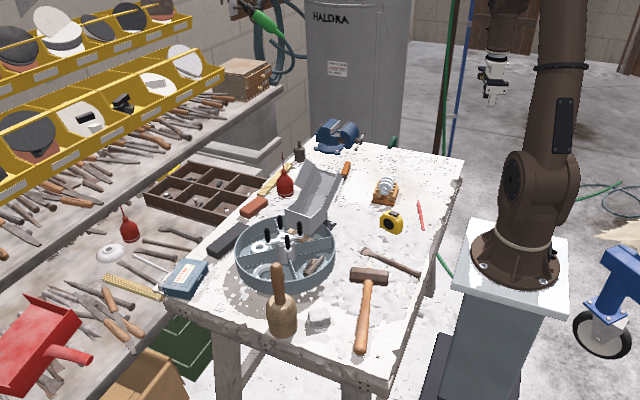

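View pics/top0.png

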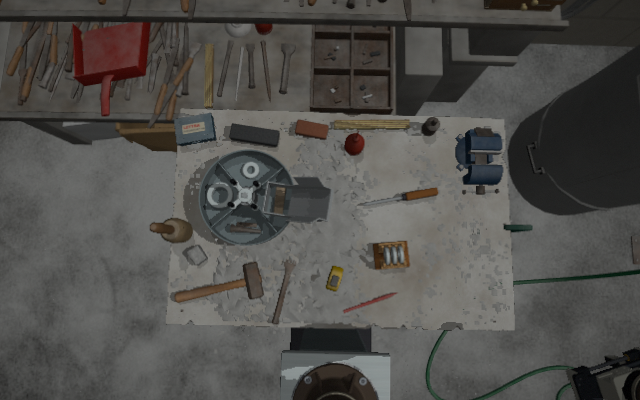

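```bash
cat > h.py <<'E'
from bench import *
import cv2,numpy as np
from scipy.spatial.transform import Rotation as Ro
def pose(s): 
    q=s["orientation"]; return Ro.from_quat([q[1],q[2],q[3],q[0]]).as_matrix(),np.array(s["position"])
def cam(n):
    s=read_state(); c=camera(n)
    if n=="wrist":
        R,p=pose(s);H=np.array(c["hand_eye"]);Rc=R@H[:3,:3];tc=R@H[:3,3]+p
        c["R"]=Rc.T;c["t"]=-Rc.T@tc
    c["K"]=np.array(c["camera_matrix"]);c["d"]=np.array(c["dist_coeffs"]);c["R"]=np.array(c["R"]);c["t"]=np.array(c["t"]);c["bgr"]=np.ascontiguousarray(c["img"][:,:,::-1])
    return c
def ray(c,uv,z):
    p=cv2.undistortPoints(np.array(uv,float).reshape(-1,1,2),c["K"],c["d"]).reshape(-1,2)
    d=np.c_[p,np.ones(len(p))]@c["R"]; o=-c["R"].T@c["t"]
    return o+d*((z-o[2])/d[:,2])[:,None]
def proj(c,X):
    return cv2.projectPoints(np.array(X,float).reshape(-1,1,3),cv2.Rodrigues(c["R"])[0],c["t"],c["K"],c["d"])[0].reshape(-1,2)
def crop(c,name,x0,y0,x1,y1,k):
    cv2.imwrite(name,cv2.resize(c["bgr"][y0:y1,x0:x1],None,fx=k,fy=k,interpolation=cv2.INTER_CUBIC))
E
python3 - <<'E'
from h import *
c=cam("top");crop(c,"pics/top1.png",190,130,450,280,3)
for n,uv,z in [("hub",(245,197),.13),("rack",(392,256),.046),("handle",(420,194),.02),("tip",(360,205),.014),("can",(355,144),.05)]: print(n,ray(c,uv,z))
E
```

```text
hub [[0.58729084 0.26082342 0.13      ]]
rack [[ 0.43605021 -0.15721969  0.046     ]]
handle [[ 0.62363992 -0.24695087  0.02      ]]
tip [[ 0.586623  -0.0659548  0.014    ]]
can [[ 0.76645352 -0.0458342   0.05      ]]
```

View pics/top1.png

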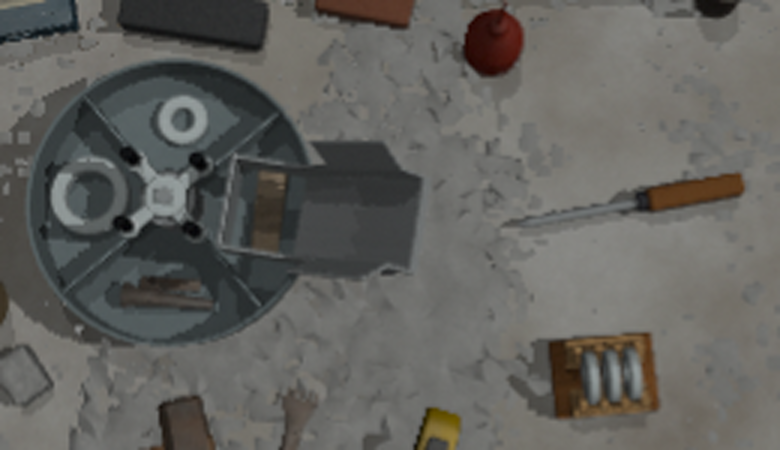

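Run:
```python
from h import *
import bench
print([ (n,getattr(bench,n)) for n in dir(bench) if 'over' in n.lower() or n.isupper()])
c=cam("top")
f=lambda p:(np.array(p,float)/3+[190,130]-1/3)
g=ray(c,f([(130,156),(199,159),(193,230),(123,223)]),.137)
h=g.mean(0);print("hub",h,"grips",g-h,"r",np.linalg.norm((g-h)[:,:2],axis=1),"ang",np.degrees(np.arctan2((g-h)[:,1],(g-h)[:,0])))
print("stock",ray(c,f([(183,120)]),.03)-h)
m=ray(c,f([(421,178),(410,270)]),.185);print("chute end",m,m.mean(0)-h)
s=ray(c,f([(240,155),(221,250)]),.136);print("spout edge",s,s.mean(0)-h)
print("rod",ray(c,f([(510,224),(642,201),(744,184)]),.014))
print("rack",ray(c,f([(592,377),(612,376),(632,374)]),.071))
```

```text
[('finger_overhang', 0.017)]
hub [0.59556501 0.26426729 0.137     ] grips [[ 0.03247451  0.03035379  0.        ]
 [ 0.03113651 -0.03303383  0.        ]
 [-0.03424826 -0.03064362  0.        ]
 [-0.02936277  0.03332366  0.        ]] r [0.04445162 0.04539512 0.04595623 0.04441439] ang [  43.0667597   -46.69357037 -138.17942119  131.38452388]
stock [[ 0.08917871  0.00339677 -0.107     ]]
chute end [[0.6061127  0.02885776 0.185     ]
 [0.52570479 0.03669617 0.185     ]] [-0.02965627 -0.23149033  0.048     ]
spout edge [[0.63144855 0.1940101  0.136     ]
 [0.54382959 0.20756605 0.136     ]] [-0.00792595 -0.06347921 -0.001     ]
rod [[ 0.58863311 -0.06492511  0.014     ]
 [ 0.61519817 -0.19853556  0.014     ]
 [ 0.63507266 -0.30260625  0.014     ]]
rack [[ 0.43771991 -0.13864953  0.071     ]
 [ 0.43907194 -0.15758494  0.071     ]
 [ 0.44135923 -0.17653674  0.071     ]]
```

```bash
python3 -m creep '[[[45,250,500,60,0,0,1.46],[45,250,500,60,0,0,1.46],[45,250,500,60,0,0,1.46],[45,250,500,60,0,0,1.46],[45,250,500,60,0,0,1.46],[45,250,500,60,0,0,1.46],[45,250,500,60,0,0,1.46],[45,250,500,60,0,0,1.46],[45,250,500,60,0,0,1.46],[45,250,500,60,0,0,1.46],[45,250,500,60,0,0,1.46],[45,250,500,60,0,0,1.46]]]'; python3 -c "
from h import *
s=read_state();print(s['qpos'],pose(s))"
```

```text
clock: 1.45
position: [0.4366, -0.0916, 0.3048]
orientation: [0.001, 0.635, 0.773, 0.001]
force: [-0.4, -0.4, -0.7]
grip_width: 0.045
grasp_force: 0.0
[ 0.60116524  0.13593524 -0.56851439  1.85354453  0.07752118  1.17164581
  0.20293479] (array([[-1.94817215e-01,  9.80835643e-01,  2.77364942e-03],
       [ 9.80839117e-01,  1.94813645e-01,  1.50665881e-03],
       [ 9.37439915e-04,  3.01402692e-03, -9.99995018e-01]]), array([ 0.43660495, -0.09157232,  0.30481038]))
```

```bash
python3 -m creep '[[[45,129,389,-55,0,0,0],[45,129,389,-55,0,0,0],[45,129,389,-55,0,0,0],[45,129,389,-55,0,0,0],[45,129,389,-55,0,0,0],[45,129,389,-55,0,0,0],[45,129,389,-55,0,0,0],[45,129,389,-55,0,0,0],[45,129,389,-55,0,0,0],[45,129,389,-55,0,0,0],[45,129,389,-55,0,0,0],[45,129,389,-55,0,0,0]]]'
python3 - <<'E'
from h import *
c=cam("wrist");cv2.imwrite("pics/w1.png",c["bgr"])
a=np.radians(-47.6)
print(proj(c,[[.5955,.2643,.137]]+[[.5955+.045*np.cos(a+k*np.pi/2),.2643+.045*np.sin(a+k*np.pi/2),.137] for k in range(4)]))
E
```

```text
clock: 2.65
position: [0.5639, 0.2898, 0.249]
orientation: [0.001, 0.638, 0.77, -0.0]
force: [-0.3, -0.3, 0.1]
grip_width: 0.0448
grasp_force: 0.0
[[351.51840572 241.53629944]
 [377.86992463 283.10244692]
 [400.00038536 213.93054326]
 [322.76970546 196.23573293]
 [305.0595623  267.77015528]]
```

View pics/w1.png

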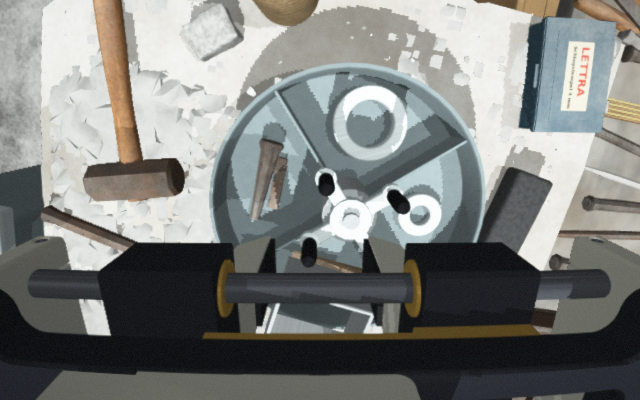

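Run:
```python
from h import *
s=read_state();print(s["position"])
c=cam("wrist")
m=(c["bgr"].max(2)<45).astype(np.uint8)
n,l,st,ce=cv2.connectedComponentsWithStats(m)
for i in range(1,n):
    if 100<st[i,4]<3000 and st[i,1]<260: print(st[i],ce[i])
g=ray(c,[(327,190),(404,208)],.137);print(g)
print(ray(c,[(310,262)],.137))
```

```text
[0.56398723 0.28984532 0.24916803]
[170 159  14  33 290] [176.80689655 174.86551724]
[318 174  16  22 263] [325.68060837 184.14068441]
[388 190  21  23 320] [397.93125 201.275  ]
[255 239  23  36 403] [268.48387097 260.44168734]
[301 238  16  29 363] [308.67217631 252.28374656]
[354 240  28  35 403] [368.70967742 261.50620347]
[[0.56756766 0.30308026 0.137     ]
 [0.63079751 0.30001916 0.137     ]]
[[0.56548853 0.23992163 0.137     ]]
```

```bash
python3 -m creep '[[[45,2.5,9,-90,0,0,0],[45,2.5,9,-90,0,0,0],[45,2.5,9,-132,0,0,0],[45,2.5,9,-132,0,0,0],[45,2.5,9,-132,0,0,0],[5,2.5,9,-132,0,0,0],[5,2.5,9,-132,0,0,0],[5,2.5,9,-132,0,0,0],[5,2.5,9,-132,0,0,0],[5,2.5,9,-132,0,0,0],[5,2.5,9,-132,0,0,0],[5,2.5,9,-132,0,0,0]]]'
```

```text
clock: 3.95
position: [0.5673, 0.3008, 0.1177]
orientation: [0.001, 0.638, 0.77, 0.001]
force: [2.5, -1.0, 6.2]
grip_width: 0.0133
grasp_force: 30.0
```

```bash
python3 -m creep '[[[5,6.2,4.8,0,0,0,0],[5,13.1,8.5,0,0,0,0],[5,20.6,10.9,0,0,0,0],[5,28.3,12,0,0,0,0],[5,36.2,11.8,0,0,0,0],[5,43.9,10.1,0,0,0,0],[5,51.1,7.2,0,0,0,0],[5,57.8,3,0,0,0,0],[5,62,-0.5,0,0,0,0],[5,66,-5,0,0,0,0],[5,66,-5,0,0,0,0],[5,66,-5,0,0,0,0]]]'
```

```text
clock: 5.15
position: [0.6315, 0.2976, 0.1173]
orientation: [-0.001, 0.637, 0.771, 0.001]
force: [-2.0, 5.2, 4.8]
grip_width: 0.0134
grasp_force: 30.0
```

```bash
python3 -m creep '[[[28,0,0,0,0,0,0],[28,0,0,0,0,0,0],[28,0,0,0,0,0,0],[45,0,0,50,0,0,0],[45,0,0,130,0,0,0],[45,0,0,130,0,0,0],[45,0,0,130,0,0,0],[45,-30,-30,150,0,0,0],[45,-30,-30,150,0,0,0],[45,-30,-30,150,0,0,0]]]'
python3 - <<'E'
from h import *
c=cam("wrist");cv2.imwrite("pics/w2.png",c["bgr"])
E
```

```text
clock: 6.15
position: [0.602, 0.2646, 0.2665]
orientation: [0.0, 0.638, 0.77, -0.0]
force: [-0.0, 0.0, -0.6]
grip_width: 0.0453
grasp_force: 0.0
```

View pics/w2.png

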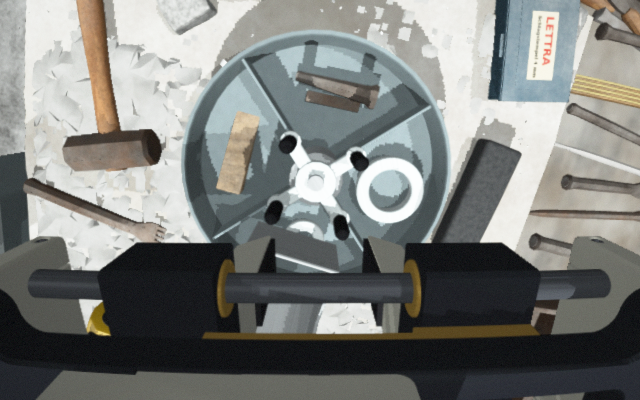

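Run:
```python
from h import *
c=cam("wrist")
g=ray(c,[(288,145),(359,160),(274,212),(341,226)],.117)
h=g.mean(0);print(h,np.degrees(np.arctan2((g-h)[:,1],(g-h)[:,0])),np.linalg.norm(g-h,axis=1))
```

```text
[0.59751479 0.27095514 0.117     ] [ 133.407556     42.88145516 -137.24686797  -46.99791341] [0.04394201 0.04507894 0.0447683  0.04404052]
```

```bash
python3 -m creep '[[[45,20,-485,0,0,0,0],[45,20,-485,0,0,0,0],[45,20,-485,0,0,0,0],[45,20,-485,0,0,0,0],[45,20,-485,0,0,0,0],[45,20,-485,0,0,0,0],[45,20,-485,0,0,0,0],[45,20,-485,0,0,0,0],[45,20,-485,0,0,0,0],[45,20,-485,0,0,0,0],[45,20,-485,-40,0,0,0],[45,20,-485,-60,0,0,0]]]'
python3 - <<'E'
from h import *
c=cam("wrist");cv2.imwrite("pics/w3.png",c["bgr"])
s=read_state();print(s["position"])
print(proj(c,[[.6215,-.234,.028],[.5886,-.065,.014]]))
E
```

```text
clock: 7.45
position: [0.6212, -0.221, 0.203]
orientation: [-0.001, 0.638, 0.77, -0.001]
force: [-1.0, 0.9, -1.2]
grip_width: 0.0453
grasp_force: 0.0
[ 0.61990296 -0.21966244  0.20008206]
[[317.63569809 200.44319158]
 [316.38682341  13.5444246 ]]
```

View pics/w3.png

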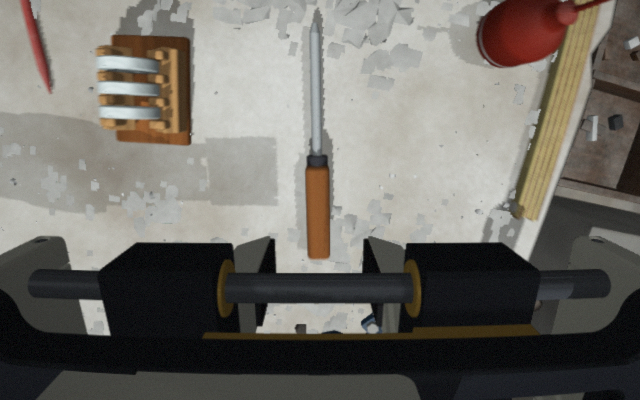

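Run:
```python
from h import *
c=cam("wrist"); b=c["bgr"]
hsv=cv2.cvtColor(b,cv2.COLOR_BGR2HSV)
m=((hsv[...,1]>130)&(hsv[...,0]<20)&(hsv[...,2]>80)).astype(np.uint8);m[:, :290]=0;m[:,350:]=0;m[270:]=0
ct=max(cv2.findContours(m,0,2)[0],key=cv2.contourArea);r=cv2.minAreaRect(ct);bx=cv2.boxPoints(r);print(r)
P=ray(c,bx,.028);print(P);print("centre",P.mean(0))
tip=ray(c,[(315,22)],.014)[0];d=tip-P.mean(0);print(tip,np.degrees(np.arctan2(d[1],d[0])),np.linalg.norm(d[:2]),"exp 182")
m2=((hsv[...,1]<40)&(hsv[...,2]>140)).astype(np.uint8);roi=np.zeros_like(m2);roi[40:128,96:168]=m2[40:128,96:168]
roi=cv2.morphologyEx(roi,cv2.MORPH_OPEN,np.ones((3,9),np.uint8))
n,l,st,ce=cv2.connectedComponentsWithStats(roi)
for i in range(1,n):
    if st[i,4]>80: 
        print(st[i],ce[i],ray(c,[(st[i,0]+st[i,2]/2,ce[i][1])],.065))
print("rack base edges",ray(c,[(190,143),(190,38),(117,141)],.0))
crop(c,"pics/w3c.png",70,20,230,160,4)
```

```text
((319.41748046875, 216.48855590820312), (91.4588394165039, 22.827051162719727), 88.4306411743164)
[[ 0.60379852 -0.205155    0.028     ]
 [ 0.62503434 -0.20048323  0.028     ]
 [ 0.64613252 -0.29322188  0.028     ]
 [ 0.62318578 -0.29836829  0.028     ]]
centre [ 0.62453779 -0.2493071   0.028     ]
[ 0.5864845 -0.0714452  0.014    ] 102.07628527564064 0.18188707210237234 exp 182
[96 40 14  6 84] [102.5  42.5] [[ 0.42468196 -0.12544208  0.065     ]]
[ 96  57  50  15 635] [119.51023622  64.1496063 ] [[ 0.441112   -0.13988506  0.065     ]]
[ 96  83  51  14 609] [120.34975369  89.69293924] [[ 0.44284181 -0.15982144  0.065     ]]
[ 96 109  52  12 575] [120.90434783 114.69565217] [[ 0.4444199  -0.17988838  0.065     ]]
rack base edges [[ 0.48001991 -0.20364701  0.        ]
 [ 0.46945573 -0.1028659   0.        ]
 [ 0.40214996 -0.2152753   0.        ]]
```

View pics/w3c.png

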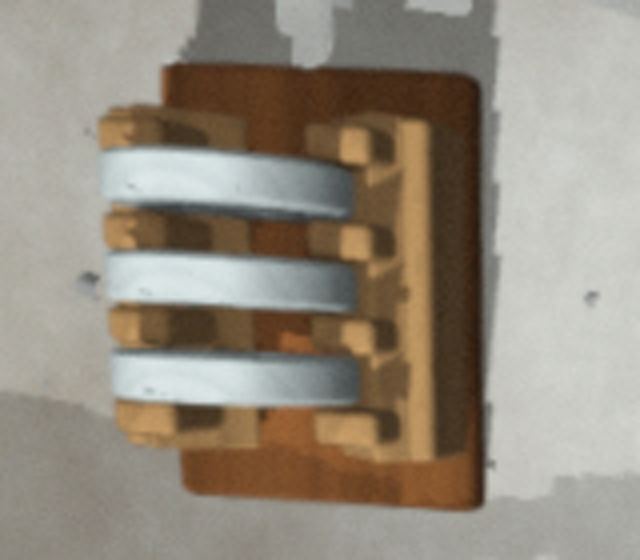

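Run:
```python
from h import *
c=cam("wrist")
o=-c["R"].T@c["t"]; print("cam",o)
for a,b in [((101,175),(354,192)),((107,273),(357,288)),((112,372),(360,384))]:
    P=ray(c,[np.array(a)/4+[70,20],np.array(b)/4+[70,20]],.046)-o
    u=P/np.linalg.norm(P,axis=1)[:,None]; m=u.sum(0); 
    ang=np.arccos(u[0]@u[1])/2
    X=o+m*((.046-o[2])/m[2]); print(X,"radius",np.linalg.norm(X-o)*np.sin(ang))
```

```text
cam [ 0.60692103 -0.14774282  0.34390696]
[ 0.43518572 -0.13936111  0.046     ] radius 0.025005383133806822
[ 0.43764598 -0.15961738  0.046     ] radius 0.02502115880358424
[ 0.43989841 -0.18054165  0.046     ] radius 0.02518181762376578
```

```bash
python3 -m creep '[[[45,0,-14.5,-80,0,0,0.02],[45,0,-14.5,-120,0,0,0.02],[45,0,-14.5,-140,0,0,0.02],[45,0,-14.5,-140,0,0,0.02],[45,0,-14.5,-140,0,0,0.02]]]'
```

```text
clock: 8.1
position: [0.6233, -0.2331, 0.0683]
orientation: [0.0, 0.629, 0.777, 0.0]
force: [0.8, 0.1, 0.9]
grip_width: 0.0452
grasp_force: 0.0
```

```bash
python3 -m creep '[[[45,-2,-1.5,-35,0,0,0],[45,-2,-1.5,-48,0,0,0],[45,-2,-1.5,-48,0,0,0],[10,-2,-1.5,-48,0,0,0],[10,-2,-1.5,-48,0,0,0],[10,-2,-1.5,-48,0,0,0],[10,-2,-1.5,-48,0,0,0],[10,-2,-1.5,-48,0,0,0],[10,-2,-1.5,-48,0,0,0]]]'; python3 -c "
from h import *
s=read_state();print(s['position'])"
```

```text
clock: 9.0
position: [0.6211, -0.2352, 0.0202]
orientation: [0.001, 0.629, 0.777, 0.0]
force: [-1.7, 0.3, 8.0]
grip_width: 0.0238
grasp_force: 30.0
[ 0.62107744 -0.23517858  0.02017333]
```

```bash
python3 -m creep '[[[10,0,0,50,0,0,0],[10,0,0,80,0,0,0],[10,-30,-40,80,0,0,-0.03],[10,-60,-80,80,0,0,-0.06],[10,-90,-110,80,0,0,-0.105],[10,-125,-140,80,0,0,-0.105],[10,-159.5,-152,70,0,0,-0.105],[10,-159.5,-152,50,0,0,-0.105],[10,-159.5,-152,35,0,0,-0.105],[10,-159.5,-152,32,0,0,-0.105],[10,-159.5,-152,32,0,0,-0.105],[10,-159.5,-152,32,0,0,-0.105]]]'
python3 - <<'E'
from h import *
s=read_state();R,p=pose(s);print(p,R[:,0],s["grip_width"],s["force"])
tip=p+R@[.167,0,.006];print("tip pred",tip)
c=cam("wrist");print(proj(c,[tip]));t=cam("top");print(proj(t,[tip]))
A=c["bgr"][0:230,180:480];x,y=proj(t,[tip])[0].astype(int)
B=cv2.resize(t["bgr"][y-40:y+75,x-70:x+80],None,fx=2,fy=2)
cv2.imwrite("pics/w4.png",cv2.resize(np.hstack([A,B]),None,fx=1.3,fy=1.3))
E
```

```text
clock: 10.2
position: [0.462, -0.3865, 0.0513]
orientation: [0.0, 0.669, 0.743, 0.0]
force: [-0.5, -0.2, -1.8]
grip_width: 0.0238
grasp_force: 30.0
[ 0.46197054 -0.38646398  0.05132134] [-1.05441690e-01  9.94425472e-01 -1.73505377e-04] 0.0237619066123959 [-0.50966904 -0.2355328  -1.77954608]
tip pred [ 0.44436866 -0.22039524  0.04529237]
[[ 320.35159623 -135.85893845]]
[[413.67636185 253.58057059]]
```

View pics/w4.png

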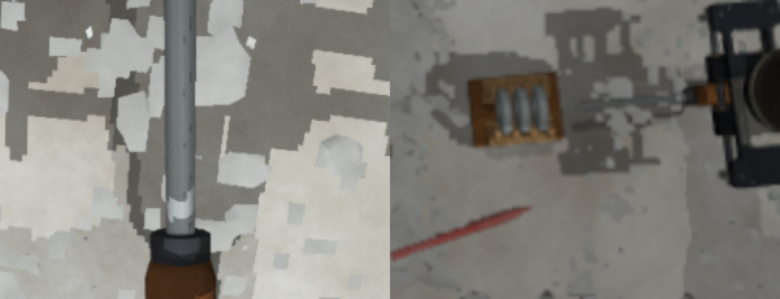

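```bash
python3 -m creep '[[[10,-1.6,15,0.7,0,0,0],[10,-3.1,30,0.7,0,0,0],[10,-4.2,40,0.7,0,0,0],[10,-5.2,50,0.7,0,0,0],[10,-5.2,50,0.7,0,0,0],[10,-5.2,50,0.7,0,0,0]]]'
```

```text
clock: 10.9
position: [0.4555, -0.3372, 0.0516]
orientation: [0.0, 0.669, 0.743, -0.0]
force: [0.3, 0.1, -1.7]
grip_width: 0.0237
grasp_force: 30.0
```

No contact; continue.

```bash
python3 -m creep '[[[10,-1.5,15,0,0,0,0],[10,-3,30,0,0,0,0],[10,-4.5,43,0,0,0,0],[10,-5.8,56,0,0,0,0],[10,-5.8,56,0,0,0,0],[10,-5.8,56,0,0,0,0]]]'
python3 - <<'E'
from h import *
s=read_state();print(s["force"],s["wrist_torque"])
c=cam("wrist");t=cam("top");R,p=pose(s);tip=p+R@[.167,0,.006]
x,y=proj(t,[[.4376,-.16,.05]])[0].astype(int);S=cam("scene");X,Y=proj(S,[[.4376,-.16,.05]])[0].astype(int)
print(proj(t,[tip]),proj(S,[tip]),(x,y),(X,Y))
k=lambda i,x,y:cv2.resize(i[y-30:y+30,x-40:x+40],None,fx=5,fy=5,interpolation=cv2.INTER_CUBIC)
cv2.imwrite("pics/w5.png",np.hstack([k(t["bgr"],x,y),k(S["bgr"],X,Y)]))
E
```

```text
clock: 11.5
position: [0.4497, -0.281, 0.0516]
orientation: [0.0, 0.669, 0.743, -0.0]
force: [0.1, -0.3, -1.9]
grip_width: 0.0239
grasp_force: 30.0
[ 0.12172858 -0.28234777 -1.92175585] [-0.00510457 -0.13361943  0.04672948]
[[377.38386607 257.01153232]] [[383.01443901 193.32165136]] (np.int64(393), np.int64(255)) (np.int64(385), np.int64(185))
```

View pics/w5.png

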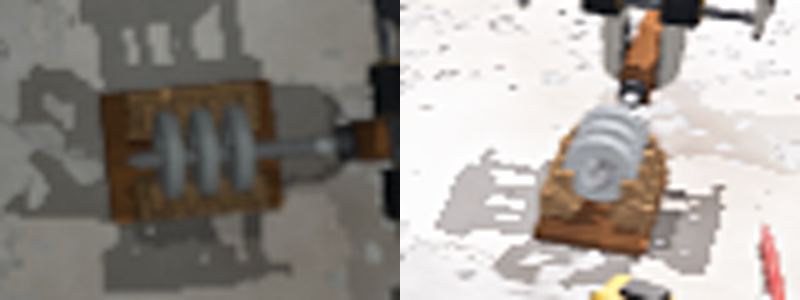

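```bash
python3 -m creep '[[[10,0,0,5,0,0,0],[10,0,0,12,0.02,0.002,0],[10,0,0,24,0.04,0.004,0],[10,0,0,38,0.06,0.006,0],[10,0,0,54,0.08,0.008,0],[10,0,0,75,0.11,0.01,0],[10,0,0,100,0.14,0.015,0],[10,0,0,130,0.14,0.015,0],[10,0,0,165,0.14,0.015,0],[10,0,0,200,0.14,0.015,0],[10,0,0,200,0.14,0.015,0],[10,0,0,200,0.14,0.015,0]]]'; python3 -c "
from h import *
s=read_state();print(s['force'],s['wrist_torque'],s['qpos'])"
```

```text
clock: 12.85
position: [0.4495, -0.2817, 0.2519]
orientation: [-0.052, 0.668, 0.741, 0.047]
force: [-0.4, 0.0, -4.5]
grip_width: 0.0238
grasp_force: 30.0
[-0.40651802  0.02250464 -4.51395574] [-0.42713324 -0.10737013  0.01247398] [ 1.02749128  0.41515814 -0.68124847  1.68096543  0.14306848  1.20020332
  0.42763874]
```

```bash
python3 -m creep '[[[10,15,25,5,0,0,-0.04],[10,30,55,5,0,0,-0.08],[10,45,85,5,0,0,-0.12],[10,60,115,5,0,0,-0.16],[10,75,145,5,0,0,-0.2],[10,90,170,5,0,0,-0.22],[10,101,194,0,0,0,-0.236],[10,101,194,-15,0,0,-0.236],[10,101,194,-34,0,0,-0.236],[10,101,194,-34,0,0,-0.236],[10,101,194,-34,0,0,-0.236],[10,101,194,-34,0,0,-0.236]]]'
python3 - <<'E'
from h import *
s=read_state();R,p=pose(s);print(p,R[:,0],s["force"],s["qpos"]);tip=p+R@[.167,0,.006];print("tip",tip)
c=cam("wrist");t=cam("top");w=c["bgr"][:250:1,120:520]
x,y=proj(t,[tip])[0].astype(int);print(proj(t,[tip]))
hub=np.array([.5975,.27,0]);print("r",np.linalg.norm((tip-hub)[:2]),np.degrees(np.arctan2(*(tip-hub)[1::-1])))
B=cv2.resize(t["bgr"][y-42:y+42,x-70:x+64],(400,250),interpolation=cv2.INTER_CUBIC)
cv2.imwrite("pics/w6.png",np.hstack([w,B]))
E
```

```text
clock: 14.05
position: [0.5507, -0.0874, 0.2178]
orientation: [-0.046, 0.751, 0.657, 0.053]
force: [-0.1, 0.1, -3.0]
grip_width: 0.0237
grasp_force: 30.0
[ 0.5507121  -0.08737857  0.21777884] [0.130844   0.98140276 0.1404581 ] [-0.13523058  0.05815959 -3.0099392 ] [ 0.63401272  0.44461207 -0.66927567  1.72909164  0.1507575   1.04327704
 -0.19169829]
tip [0.57267347 0.07735117 0.23529482]
[[310.55487499 198.67652461]]
r 0.19424192889055863 -97.34319965272209
```

View pics/w6.png

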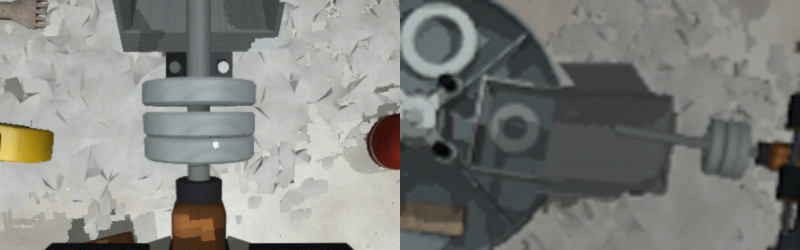

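```bash
python3 -m creep '[[[10,0,-1,23,-0.139,0.018,0],[10,0.2,1.5,41,-0.277,0.036,0],[10,0.9,7,56,-0.415,0.055,0],[10,2.1,15.9,70.5,-0.554,0.073,0],[10,3.6,27.4,83.5,-0.692,0.091,0],[10,5.5,41.6,97,-0.831,0.109,0],[10,5.5,41.6,97,-0.831,0.109,0],[10,5.5,41.6,97,-0.831,0.109,0],[10,5.5,41.6,97,-0.831,0.109,0],[10,5.5,41.6,97,-0.831,0.109,0],[10,5.5,41.6,97,-0.831,0.109,0],[10,5.5,41.6,97,-0.831,0.109,0]]]'
python3 - <<'E'
from h import *
s=read_state();R,p=pose(s);print(p,R[:,0],s["force"],s["wrist_torque"],s["qpos"]);tip=p+R@[.167,0,.006];print("tip",tip)
E
```

```text
clock: 15.35
position: [0.5559, -0.0466, 0.3147]
orientation: [0.225, 0.708, 0.619, -0.257]
force: [-0.9, 0.2, -1.8]
grip_width: 0.0235
grasp_force: 30.0
[ 0.55591915 -0.04664725  0.31473146] [ 0.10322205  0.75978223 -0.6419316 ] [-0.85166828  0.2323837  -1.83225685] [ 1.00890991 -0.19046155  0.01911187] [-0.04419244  0.47468437 -0.49571484  1.58908588  0.74308501  1.63776023
 -0.8252611 ]
tip [0.57265063 0.07641824 0.20292832]
```

```bash
python3 -m creep '[[[10,-4,-30,25,0,0,0],[10,-8,-61,45,0,0,0],[10,-5,-100,45,0.139,-0.018,0],[10,5,-140,30,0.277,-0.036,0],[10,15,-175,0,0.415,-0.055,0],[10,24,-203,-30,0.554,-0.073,0],[10,24,-203,-60,0.692,-0.091,0],[10,24,-203,-90,0.692,-0.091,0],[10,24,-203,-100,0.692,-0.091,0],[10,24,-203,-100,0.692,-0.091,0],[10,24,-203,-100,0.692,-0.091,0]]]'
python3 - <<'E'
from h import *
s=read_state();R,p=pose(s);print(p,R[:,0],s["force"])
a=cv2.imread("pics/top0.png").astype(int);t=cam("top");b=t["bgr"].astype(int)
cv2.imwrite("pics/t7.png",t["bgr"])
# per-patch pixels: chute region & spout region, gray
g=cv2.cvtColor(t["bgr"],cv2.COLOR_BGR2GRAY);g0=cv2.imread("pics/top0.png",0)
print(g[180:222:3,258:334:3]);print((g.astype(int)-g0)[180:222:3,288:334:3])
w=cam("wrist");cv2.imwrite("pics/w7.png",w["bgr"]);print(cv2.cvtColor(w["bgr"],6)[0:200:12,240:400:12])
E
```

```text
clock: 16.45
position: [0.5811, -0.247, 0.216]
orientation: [0.001, 0.751, 0.66, 0.001]
force: [0.7, 0.2, -2.1]
grip_width: 0.0237
grasp_force: 30.0
[ 0.58110664 -0.24699909  0.21600691] [1.29102469e-01 9.91631188e-01 3.73758179e-04] [ 0.7166032   0.15648122 -2.05766245]
[[118  54  72  89  66  91  78  54  73  74  55  83 123  60  60  60  59  60
   60  60  61 125 132 126 121 130]
 [ 46  71  73  77  60  91 111  81  79  76  70  61 129 114  60  60  61  59
   60  60  61  62 130 125 124 128]
 [ 53  42  74  76  48  82  69  55  53  53  53  51  54  55  57  57  57  58
   59  58  59  58  64 114 124 127]
 [ 40  45  54  51  66 110 109  72  73  74  74  67  58  57  58  62  61  59
   59  60  57  55  56  55  62  96]
 [ 50  53  55  39  82  79 103 116 106  73  73  68  59  59  59  58  59  58
   59  59  59  59  61  60  70  88]
 [ 52  53  74  40 112  83  79  80  92  98  73  61  59  59  59  58  58  59
   59  59  60  60  60  65  68 128]
 [ 46  52  67  41  80  88  84  87  85  72  72  76  74  74  74  74  70  71
   63  63  62  63  68  77  65 129]
 [ 50  54  84  43  87  82  67  87  97  67  53  76  76  76  75  76
[... 1941 characters left out ...]
1 217 217 214 217 109 108 204 205 208 204 199 193]
 [216 217 214 219 217 218 108 110 207 210 200 202 203 197]
 [209 210 215 215 218 213 111 108 208 209 203 202 196 192]
 [214 216 214 219 216 218 113 111 210 204 206 205 197 191]
 [214 213 215 217 215 218 108 110 212 208 208 203 202 200]
 [215 213 215 217 216 216 112 111 211 206 204 208 207 201]
 [212 211 219 215 217 217 111 112 213 213 209 208 209 201]
 [207 207 213 211 211 206 111 107 213 210 210 210 207 207]
 [205 201 208 210 204 205 163 177 212 212 215 207 208 203]
 [197 196 203 205 207 206 152 119 174 219 210 203 211 206]
 [204 174 165 189 200  23  65  74  21 214 188 212 181 162]
 [171 167 163 195 205  33  39  64  32 211 176 186 185 195]]
```

Run:
```python
from h import *
g=cv2.imread("pics/t7.png",0)
for y in range(176,222): print(y,''.join(" .:-=+*#%@"[min(9,max(0,(v-35)//9))] for v in g[y,252:306]))
t=cam("top")
hub=np.array([.5975,.27,0]);n=np.array([-.1305,-.9914,0])
for z in(.025,.045,.06): print(z,proj(t,[hub+n*.095+[0,0,z]]))
S=cam("scene");x,y=proj(S,[hub+n*.095+[0,0,.06]])[0].astype(int);print(x,y)
gs=cv2.cvtColor(S["bgr"],6)
for v in range(y-30,y+25): print(v,''.join(" .:-=+*#%@"[min(9,v2//26)] for v2 in gs[v,x-35:x+35]))
```

```text
176 ##+*@@@@@@@%::==--++=---::::.:::::::.-%@@@@@@@@@@@##%@
177 @@@@@@@@@@%:::--=+*=----.:::::::::.:::*@@#=+++=+=+==+=
178 @@@@@@@@@%:::--=*#=---==::..:::-=-::::=%@%=:::-:::::::
179 @@@@@@@@#::.:==*#---=+*+-:::::-===-::.:*@@%-::::::::::
180 @@@%@@@#::::==*+=--=****=::::======-:::+%@@*-:::::::::
181 @-@@@:=-.::==***@*+****+::::-======-::.-%@@@+:::::::::
182 =@@@@ ++-:=+*=-*@@@%%###*--=========-::-*@@@@=::::::::
183 =@@@@@.*#-*#=-==:.:-=*#%%+=++=======-:::+%@@@%-:::::::
184 .@@@@@@+#=#---=+..::....::--==++=++===::=#@@@%+:::::::
185 -=:@@@@=#::----=  .:::::.:..::.::--=======-:::::::::::
186 *%%.@@.=+ .-=++=  .-++==--::::.:::::::...:::::::::::::
187 @%%+==+=:.-=++==  :+#%%%%*=--::::::::::::.::...:::.:::
188 %%%#+=-.  .=++=:  :*%%%%%%#=====----::::::::::::::::::
189 %%#+:    ..::-+.  -#%%%%%%#===========--::::::::::::::
190 %%*:    ..::.-+   :+####%%#+===========-::::::::::::::
191 %+.@   ...:..-=  .:====+#%%%#*+========-::::::::::::::
192 +-:   .:::..:-=  .+*+=++#%%%%%#*=======-::::::::::::::
193 :=+  ...:...:--  -#%+++++*#%%%%%+======-::::::::::::::
194 :==. ...:..:--:  -#%++++++=*##%%#+
[... 5219 characters left out ...]
--------===================-:-*%@@
246 @@@@@*---==+****++    :+===------------=---====================-:-+@@@
247 @@@@#*---=======**    -+===---------------=====================-:-*@@@
248 @@@#+*==-=======*#-  .=+===-------------=-==--============--------*%%%
249 @@#===-=-=======*%#:-=**+==----------------=--=========----------=*#%@
250 #==------=======+*%%%##*===----=---===---=--======--:------------+##@%
251 ---------=======+*+****+===--------========-===---+*++-----------*#*#*
252 ---------========++***+====-------=-==--==---------*@%#+=------=+**#@%
253 -=------===========-=======-----=--===-:----------=*%%%%@#+=---=*#+#@@<stdin>:3: RuntimeWarning: overflow encountered in scalar subtract
```

```bash
python3 -m creep '[[[10,0,0,-50,0,0,0],[10,0,0,-100,0,0,0],[10,0,0,-145,0,0,0],[10,0,0,-175,0,0,0],[10,0,0,-188,0,0,0],[10,0,0,-194,0,0,0],[10,0,0,-195,0,0,0],[10,0,0,-195,0,0,0]]]'; python3 -c "
from h import *
s=read_state();print(s['position'],s['force'])"
```

```text
clock: 17.45
position: [0.5815, -0.2488, 0.0212]
orientation: [0.001, 0.752, 0.659, 0.001]
force: [-0.1, -0.7, -0.9]
grip_width: 0.0238
grasp_force: 30.0
[ 0.58146577 -0.24881213  0.02118143] [-0.09274671 -0.72498746 -0.92213557]
```

```bash
python3 -m creep '[[[10,0,0,-1.2,0,0,0],[10,0,0,-1.2,0,0,0],[45,0,0,-1.2,0,0,0],[45,0,0,-1.2,0,0,0],[45,0,0,-1.2,0,0,0],[45,0,0,-1.2,0,0,0],[45,0,0,30,0,0,0],[45,0,0,80,0,0,0],[45,0,0,130,0,0,0],[45,0,0,180,0,0,0],[45,0,0,230,0,0,0],[45,0,0,270,0,0,0]]]';python3 -m creep '[[[45,-5,350,10,0,0,0],[45,-5,350,10,0,0,0],[45,-5,350,10,0,0,0],[45,-5,350,10,0,0,0],[45,-5,350,10,0,0,0],[45,-5,350,10,0,0,0],[45,-5,350,10,0,0,0],[45,-5,350,10,0,0,0],[45,-5,350,10,0,0,0],[45,-5,350,10,0,0,0],[45,-5,350,10,0,0,0]]]'
python3 - <<'E'
from h import *
c=cam("wrist");cv2.imwrite("pics/w8.png",c["bgr"])
hub=np.array([.5975,.27,0]);n=np.array([-.1305,-.9914,0]);l=np.array([.9914,-.1305,0])
for z in(.025,.045,.06): print(z,proj(c,[hub+n*.095+[0,0,z]]))
print("spout opening corners",proj(c,[hub+n*(.095+a)+l*b+[0,0,.076] for a in(-.03,.03) for b in(-.04,.04)]))
o=-c["R"].T@c["t"];print("cam",o)
g=cv2.cvtColor(c["bgr"],6).astype(int);x,y=proj(c,[hub+n*.095+[0,0,.05]])[0].astype(int)
for v in range(max(0,y-90),y+66,3): print(v,''.join(" .:-=+*#%@"[min(9,q//26)] for q in g[v,x-105:x+105:2]))
E
```

```text
clock: 18.65
position: [0.5803, -0.2484, 0.2928]
orientation: [0.001, 0.752, 0.659, 0.001]
force: [0.6, -0.1, -0.2]
grip_width: 0.0449
grasp_force: 0.0
clock: 19.75
position: [0.5753, 0.0995, 0.2992]
orientation: [0.0, 0.753, 0.658, -0.0]
force: [-0.3, 0.8, 0.1]
grip_width: 0.0452
grasp_force: 0.0
0.025 [[318.80002843 106.56938134]]
0.045 [[318.81051286 106.39463013]]
0.06 [[318.81910135 106.25148288]]
spout opening corners [[280.19185052  76.68837707]
 [357.23093796  76.35550257]
 [281.88026093 134.98354382]
 [356.01117634 134.66859636]]
cam [0.58430976 0.1718381  0.44046829]
16 *********+*******+--===*++++---:--------**==#@@@@@@@@@@@@@@@@%@@%+===+**++-%@@@@@%****************+---=+@
19 *********+++***#*+=-=-=**+++-:-------::--++%@%@@@@@@@@@@@@@@%@@@@@*===+=:::#@@@@@#****************+----#@
22 ******+******#***==:==-=***+=-------:----+@@@@@%@@@@@@@@@@%@@@@@@@@#+-. . ..%@@@@%+***************-:--=%@
25 ******+**##****+===:=-==+***=-------:---=#%####@@###%%%+=-=%@@%%%####: .... :@@@@@+==**********===----*@@
28 *******+******+====:-====+**-:---:    .+#######*======+++====+######+   .....
[... 4475 characters left out ...]
==---------=*%%%%%%%%%%###*#%%%%%%%%#*#%
154 %%%%%%%%%%%#*#%%%%%%%#######*++---+++++++++++++++++++++++++++======---------=+#%%%%%%%%%##%%%%%%%%%%*#%#%
157 %%%%%%%%######%%*+*%%%%%####*++---+++++++++++++++++++++++++++=======--------==%%%%%%%%%%=+#%%%%%%%%#*%%%%
160 %%%%%%%%#####%%%++=*%%%######+=---+++++++++++++++++++++++++++======----------=%%%%%%%%#==+*%%%%%%%%#%%%%%
163 %%%%%%%%#####%%%++===+#%%###*++--=+++++++++++++++++++++++++++=======--------=-%%%%%%*=---++%%%%%%%%%%%%%#
166 ##%%%%%%%####%%#++=====+##%%*+=--=+++++++++++++++++++++++++++=======----------#%##+------++%%%%%%%%%%%%#%
169 ###%%%%%%%%#%%%#++========#%*+=--=+++++++++++++++++++++++++++=======----------##+--------++#%%%%%%%##%%%%
```

```bash
python3 -m creep '[[[45,-150,-500,50,0,0,0],[45,-150,-500,50,0,0,0],[45,-150,-500,50,0,0,0],[45,-150,-500,50,0,0,0],[45,-150,-500,50,0,0,0],[45,-150,-500,50,0,0,0],[45,-150,-500,50,0,0,0],[45,-150,-500,50,0,0,0],[45,-150,-500,50,0,0,0],[45,-150,-500,50,0,0,0],[45,-150,-500,50,0,0,0],[45,-150,-500,50,0,0,0]]]'
python3 - <<'E'
from h import *
t=cam("top");a=cv2.imread("pics/top0.png");d=cv2.absdiff(cv2.GaussianBlur(t["bgr"],(3,3),0),cv2.GaussianBlur(a,(3,3),0)).max(2)
m=((d>32)*255).astype(np.uint8);m=cv2.morphologyEx(m,cv2.MORPH_OPEN,np.ones((3,3),np.uint8));m[:115]=0;m[325:]=0
n,l,st,ce=cv2.connectedComponentsWithStats(m)
for i in range(1,n):
    if st[i,4]>15: print(st[i],ce[i].round(),ray(t,[ce[i]],.01)[0].round(3))
E
```

```text
clock: 21.0
position: [0.4217, -0.4042, 0.349]
orientation: [-0.0, 0.755, 0.655, -0.001]
force: [0.6, 0.6, 0.3]
grip_width: 0.0448
grasp_force: 0.0
[243 157  22  24 298] [255. 168.] [0.694 0.257 0.01 ]
[240 165   4  10  32] [242. 170.] [0.689 0.3   0.01 ]
[207 181  22  27 278] [216. 194.] [0.612 0.373 0.01 ]
[270 187  15  25 290] [277. 200.] [0.596 0.187 0.01 ]
[395 188  43  14 385] [417. 194.] [ 0.623 -0.239  0.01 ]
[394 203  49  13 423] [421. 209.] [ 0.579 -0.252  0.01 ]
[ 522  217  118  108 8090] [584. 272.] [ 0.399 -0.741  0.01 ]
[227 224  11   8  69] [232. 228.] [0.509 0.318 0.01 ]
[241 225   5   4  18] [243. 226.] [0.513 0.286 0.01 ]
[248 226   5   4  18] [250. 228.] [0.51  0.265 0.01 ]
[181 243  41  46 691] [205. 267.] [0.39  0.394 0.01 ]
[229 247   7   4  24] [232. 248.] [0.448 0.317 0.01 ]
[382 247  23  17 244] [394. 255.] [ 0.439 -0.168  0.01 ]
[376 255   6   3  18] [378. 256.] [ 0.435 -0.123  0.01 ]
[294 256   4   5  19] [296. 258.] [0.424 0.124 0.01 ]
[253 265   6  17  68] [255. 273.] [0.375 0.243 0.01 ]
[332 269  11  17 100] [338. 275.] [ 0.377 -0.003  0.01 ]
[230 282  14   6  48] [237. 284.] [0.342 0.296 0.01 ]
[167 292  46  32 984] [187. 309.] [0.266 0.439 0.01 ]
[568 292  14   6  50] [574. 295.] [ 0.333 -0.708  0.01 ]
[443 322  19   3  44] [452. 323.] [ 0.244 -0.339  0.01 ]
[312 324  16   1  16] [320. 324.] [0.234 0.048 0.01 ]
```

Run:
```python
from h import *
t=cam("top")["bgr"];a=cv2.imread("pics/top0.png")
for im in (a,t):
    h=cv2.cvtColor(im,40);
    for lo,hi in (((20,120,60),(35,255,255)),((0,150,50),(6,255,255))):
        m=cv2.inRange(h,lo,hi);m[:115]=0;m[325:]=0;n,l,s,c=cv2.connectedComponentsWithStats(m);print([(c[i].round(1),s[i,4]) for i in range(1,n) if s[i,4]>40],end=' ')
    print(im[255:285:10,180:215:8].mean(2).round())
```

```text
[(array([334.6, 277. ]), np.int32(189))] [(array([357.4, 143.4]), np.int32(171))] [[109.  74. 106.  88. 120.]
 [106. 112. 103. 116. 123.]
 [122. 107. 118. 119. 121.]]
[(array([334.7, 277.1]), np.int32(176))] [(array([357. , 143.3]), np.int32(181))] [[111.  77. 108.  49.  79.]
 [109. 115.  80.  73.  81.]
 [124. 109.  78.  78.  79.]]
```

Only shadows differ: the tape and oil can have not moved. Handing in.

```bash
python3 -c "
from bench import *
print(sign_off())"
```

```text
the job is handed in; nothing more can be done
None
```

I turned the carousel so the ring compartment is about 10 mm off square under the spout (limit 25 mm), tipped the three rings down the chute, laid the rod flat on the bench clear of the carousel, and signed off at about 21 s with no result returned; the last images show the chute empty and rings lying in the compartment, though I could not count all three separately.

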